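Step a test box's selector to the green position and press test

TASK

On the test box, push the selector's upright orange tab round with your fingertips, click by click, until it rests at the position with the green marker. Then press the red button right down and let it come up again; do not press it while the selector stands anywhere else. Push the tab gently and do not grip it, and leave the batteries, tools and other loose things where they are.

Things in the scene. Friction and masses are not known exactly. Their poses are not given: they have to be found in the camera images.
- tester: Grey test box with a black top, 196 x 206 mm, top 45 mm up, fixed to the bench. Origin on the bench under the selector's axis; x to the box's rear (-102 to 94 mm), y to its left (+-103 mm), z up. On top: selector in the middle, coloured markers in an arc in front, red button behind (x 64 mm), two 17 mm high binding posts at right rear (x 66, y -55 and -78 mm).
- selector (a joint): Angle of the grey selector dial (39 mm radius), rad, counterclockwise from above positive, stops at +-1.40. At 0 (the start) its tab points along the box's -x to a plain white bar (off). It clicks in at -1.257, -0.628, 0, 0.628, 1.257. About 3 N sideways on the tab takes it over a click; past half-way it snaps on to the next place by itself and stays.
- tab (a point): Middle of the upright orange tab on the selector, 54 mm from the axis, 72 mm above the bench. The tab is 10 mm thick, 24 mm long radially (42 to 66 mm from the axis), its top 87 mm above the bench; beside it the dial and the caps stay below 62 mm. x of this frame points from the tab to the axis, z up.
- pointer (a point): The place the tab points to: on the selector, 86 mm from its axis, 47 mm above the bench; it turns with the selector.
- green_mark (a point): Top centre of the green marker, a fixed round cap 19 mm across and 7 mm high on the box's top, 86 mm from the selector's axis, at one of the selector angles -1.257, -0.628, 0.628, 1.257 rad (changes from run to run; yellow, blue and white caps stand at the other three).
- test_button (a joint): Travel of the red button, m: 0 up, 0.006 fully down; a spring pushes it up, fully down takes 5 N.
- test_button_top (a point): Centre of the red button's top face, 26 mm across; press straight down.
- battery_9v: Loose 9 V battery, 18 x 27 x 48 mm, standing on the left rear corner of the box. Origin under its middle. Leave alone.
- cell_0: Loose green battery cell, 50 x 15 x 15 mm, lying on the bench right of the box. Leave alone.
- stubby_driver: Loose red stubby screwdriver, 74 x 20 x 20 mm, on the bench right of the box. Leave alone.
- tape_c: Loose small roll of yellow tape, 64 x 57 x 34 mm, behind the box. Leave alone.
- solder_reel: Loose reel of solder wire, 52 mm across, 34 mm high, behind the box. Leave alone.
- side_cutter: Loose side cutter with black handles, 166 x 59 x 13 mm, at the right. Leave alone.

How it is judged:
On the way, in this order (a step that is already met when the one before it is completed fails the run):
1. the selector rests at the green marker (horizontal distance between pointer and green_mark below 0.011 m and velocity of joint selector between -0.1 and 0.1 rad/s), for 0.2 s.
2. the red button is pressed right down while the selector is at the green marker (horizontal distance between pointer and green_mark below 0.011 m and value of joint test_button above 0.0045 m), for 0.1 s.
At the end, for the whole second after the job is handed in: The selector rests with its pointer within 11 mm (about 7 degrees) of the green marker's centre, the red button, pressed at least 4.5 mm down for 0.1 s after that, is up again (less than 1.5 mm down) (all of step 1 and value of joint test_button below 0.0015 m); the robot touches nothing.
It fails at once if the red button is pressed (more than 2.5 mm) while the selector is not at the green marker (value of joint test_button above 0.0025 m and not (horizontal distance between pointer and green_mark below 0.016 m)).
It fails at once if the selector is gripped or forced (more than 18 N on it) (contact force between selector and anything else above 18 N).
It fails at once if a loose thing is lifted, tipped or pushed more than 15 mm (distance of any of battery_9v, cell_0, stubby_driver, tape_c, solder_reel, side_cutter from where it was at the start of the episode above 0.015 m or angle between battery_9v's own z axis and vertical above 0.5 rad).
It also fails if it takes over 45 s, if anything falls off the work surface, if the arm or the gripper's body presses on something with over 40 N, if the wrist force passes 120 N, or if a joint passes its speed limit or range.

ROBOT

A 6-joint arm with a two-finger parallel gripper is mounted at the origin on a cart in front of the work surface, level with it; the furniture and walls round the work are solid. World frame = base frame: x ahead of the robot, y to its left, z up, the work surface at z = 0. Lengths are in m, angles in rad, forces in N, time in s.
With the tool pointing down it reaches from about 0.3 to 0.75 m from the base axis. Payload 8.5 kg.
Tool frame: the origin (TCP) lies on the centre line of the jaws, within the pads' length; the fingertips stand 8 mm ahead of it and the grasp point (between the pads) lies 11 mm behind it (robot.tcp_to_tips is the distance from the TCP to the fingertips, in m); z points along the fingers, y is the line along which they close (so a half turn about z gives the same grasp; the last joint's range is limited). The gripper opens to 85 mm and grips with 20 to 120 N. Pads are 22 mm wide; open, the fingers measure 114 mm over their backs; the gripper's body (76 mm by 85 mm) begins 54 mm behind the grasp point. The pads swing forward as they close: fully open they stand 13 mm farther back than shut.
Start: joints at [1.015, 0.381, 1.297, -0, 1.464, -0.215], TCP at [0.184, 0.518, 0.239] pointing down, gripper open.
Joint ranges: [-3.11, 3.11], [-0.89, 2.33], [0.22, 2.48], [-1.42, 4.56], [0.17, 2.85], [-2.88, 2.88]. Speed limits (rad/s): [2.39, 2.39, 3.14, 3.14, 3.14, 3.14].

INTERFACE

Orientations are given as a unit quaternion [x, y, z, w].
In Python, from workcell import robot gives the robot as it stands. The module is installed in compiled form; this text tells all that it offers. Calls block until the motion is done:
- robot.reach(position, orientation): joint-space move of the TCP to a pose.
- robot.movel(position, rotation=None, feed=0.15, until_force=None): straight line of the TCP; rotation=None keeps the orientation; feed is the mean speed in m/s. With until_force (N) it stops when the force on the tool has changed by that much, and returns True; else False.
- robot.set_joints(angles): joint-space move.
- robot.ungrasp() and robot.grab(f_grip=None): open the fingers fully, or close them until they stop; f_grip is the grip in N (None keeps the last).
- robot.wait(seconds).
- robot.inverse_kinematics(position, orientation): joint angles nearest the present ones, or None.
- robot.state(): the state.
- robot.grab_frame(name): name is "scene" or "top" or "wrist"; returns (picture, depth): 480x640x3 uint8, red, green, blue; 480x640 float32, m along the optical axis (not along the pixel's ray), 0 where there is no reading.
- robot.calibration(name): a dict with "camera_matrix" (3x3 intrinsics, pixels), "eye" and "rotation" of the camera in the world. Camera axes: x right, y down, z forward; pixel columns grow to the right and rows downward; lengths in m; the calibration is good to about 2 mm. A picture is of the moment at which its call begins: read the wrist's pose just before it. calibration takes no time and is no camera call; for the wrist camera it gives the pose at the moment of the call.
A pose or a line that the arm cannot do raises robot.IKError and nothing moves.
- robot.finish_job(): hands the job in; it is judged then, once.
The state is a dict: "clock": time; "joint_pos": joint angles; "qd": joint speeds; "tau": joint torques, N m; "ee_pos": TCP position; "tcp_rot": TCP orientation; "wrist_force": force on the tool from outside, world axes, zero at the start; "wrist_torque": the same for the moment, N m; "finger_gap": finger opening in m; "gripper_force": force on a finger pad.
Only numpy, scipy, OpenCV 4.12 (cv2) and the standard library are available. Lean on these libraries where they do the work, as an engineer would, in place of code of your own. Each camera call takes 0.05 s, during which the arm holds its last target. There are 200 camera calls.

## Working session

There is one attempt and no reset: what is moved stays moved. The work goes in short steps, each a Python script; the robot and the scene stay as the last script left them, time stands still between calls to the robot, and variables do not carry over. Pictures are saved under pics/ and viewed, at most 10 in all, crops included, and the job is handed in when it is done.

```bash
mkdir -p pics
python3 - <<'E'
from workcell import robot
import cv2,numpy as np
for n in("top","scene"):
    p,d=robot.grab_frame(n); cv2.imwrite(f"pics/{n}0.png",p[:,:,::-1]); np.savez(f"{n}0.npz",p=p,d=d,**robot.calibration(n))
print(robot.calibration("top"), robot.state())
E
```

```text
{'camera_matrix': array([[498.13645328,   0.        , 321.8639513 ],
       [  0.        , 498.13645328, 236.02093462],
       [  0.        ,   0.        ,   1.        ]]), 'eye': array([ 0.49530508, -0.30550976,  1.0722895 ]), 'rotation': array([-0.69627101,  0.71616376, -0.02070793,  0.04344339])} {'clock': 0.1, 'joint_pos': array([ 1.01470619e+00,  3.81173022e-01,  1.29812824e+00,  1.63310784e-05,
        1.46358177e+00, -2.15309939e-01]), 'qd': array([-3.36511016e-05, -2.30355798e-03, -3.73524323e-03, -1.02494852e-04,
        5.38770227e-04,  8.46013587e-04]), 'tau': array([ 3.19418505e-03, -4.49221838e+01, -2.31656420e+01, -2.42373862e-04,
        3.69048954e-03, -1.39123819e-05]), 'ee_pos': array([0.18370224, 0.51817174, 0.23876879]), 'tcp_rot': array([ 1.69567641e-01,  9.85518340e-01, -5.94737666e-04, -2.50247409e-04]), 'wrist_force': array([0.01971369, 0.63076467, 0.82496626]), 'wrist_torque': array([ 0.05125943, -0.02591117,  0.00479539]), 'gripper_force': 0.0, 'finger_gap': 0.08591112788872234}
```

View pics/top0.png

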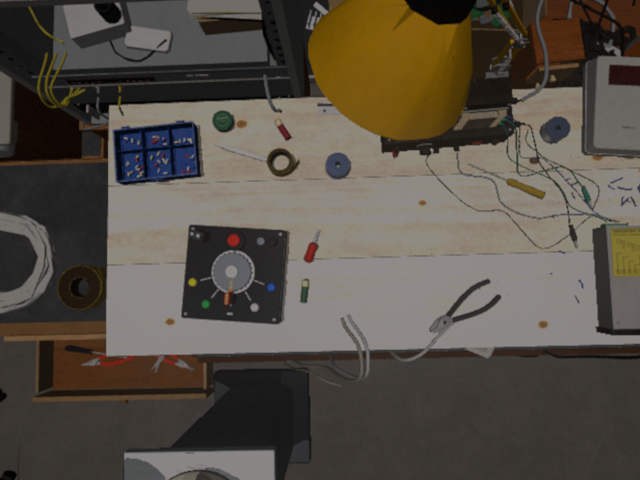

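The top view shows the box at about (235,273), with the green cap at (206,304), the tab pointing down at (229,297), and the red button at (233,240). So green is one click to the left, about -0.628. Next I'll localise these points.

```bash
cat > h.py <<'E'
import numpy as np,cv2
from scipy.spatial.transform import Rotation as R
def world(z,u,v,d):
    K=z["camera_matrix"]; pc=np.array([(u-K[0,2])/K[0,0]*d,(v-K[1,2])/K[1,1]*d,d]).T
    r=z["rotation"]; M=R.from_quat(r).as_matrix() if np.shape(r)==(4,) else r
    return pc@M.T+z["eye"]
E
python3 - <<'E'
from h import *
z=np.load("top0.npz"); p=z["p"]; hsv=cv2.cvtColor(p,cv2.COLOR_RGB2HSV)
roi=np.zeros(p.shape[:2],bool); roi[220:330,178:292]=1
H,S,V=cv2.split(hsv)
m={"red":((H<5)|(H>174))&(S>150)&(V>110),"orange":(H>=6)&(H<20)&(S>120)&(V>90),"green":(H>45)&(H<85)&(S>100)&(V>60),"yellow":(H>20)&(H<35)&(S>120)&(V>100),"blue":(H>100)&(H<125)&(S>120)&(V>80)}
c={}
for k,q in m.items():
    v,u=np.nonzero(q&roi); w=world(z,u,v,z["d"][v,u]); c[k]=np.median(w,0); print(k,len(u),u.mean(),v.mean(),c[k].round(4),w[:,2].min(),w[:,2].max())
# dial
v,u=np.mgrid[220:330,178:292]; v=v.ravel();u=u.ravel(); w=world(z,u,v,z["d"][v,u])
s=(hsv[v,u,1]<40)&(hsv[v,u,2]>90)&(w[:,2]>.048)&(np.hypot(u-232,v-271)<24); print("dial",s.sum(),w[s].mean(0))
s=(w[:,2]>.035)&(w[:,2]<.055); rc=cv2.minAreaRect((w[s,:2]*1000).astype(np.float32)); print("box",rc)
s=(w[:,2]>.07); print("high",[(a.round(3)) for a in w[s][::6]])
cr=cv2.resize(p[215:335,170:300],None,fx=5,fy=5,interpolation=cv2.INTER_CUBIC); cv2.imwrite("pics/crop.png",cr[:,:,::-1])
E
```

```text
red 101 233.07920792079207 239.84158415841586 [ 0.5846 -0.0931  0.0677] 0.062113287446946996 0.07208194513311628
orange 48 226.97916666666666 297.25 [ 0.4681 -0.0836  0.0868] 0.05599311121747852 0.09130915998552458
green 58 205.22413793103448 303.62068965517244 [ 0.4562 -0.0311  0.0518] 0.045724315814086536 0.055772839343595004
yellow 48 191.89583333333334 281.8333333333333 [ 0.5017 -0.004   0.0518] 0.044892611438641206 0.058218958226954554
blue 56 270.5892857142857 286.89285714285717 [ 0.4872 -0.1667  0.0516] 0.047419755770630845 0.05586671171827784
dial 1175 [ 0.52129206 -0.0881946   0.06283357]
box ((516.1536865234375, -87.01371765136719), (204.90408325195312, 195.86412048339844), 84.83071899414062)
high [array([ 0.495, -0.306,  1.072]), array([ 0.495, -0.306,  1.072]), array([ 0.605, -0.014,  0.093]), array([ 0.603, -0.018,  0.092]), array([ 0.495, -0.306,  1.072]), array([ 0.601, -0.02 ,  0.093]), array([ 0.601, -0.031,  0.087]), array([ 0.599, -0.02 ,  0.09 ]), array([ 0.598, -0.032,  0.092]), array([ 0.597, -0.009,  0.09 ]), array([ 0.596, -0.023,  0.095]), array([ 0.596, -0.0
[... 501 characters left out ...]
.072]), array([ 0.584, -0.031,  0.072]), array([ 0.495, -0.306,  1.072]), array([ 0.495, -0.306,  1.072]), array([ 0.495, -0.306,  1.072]), array([ 0.495, -0.306,  1.072]), array([ 0.495, -0.306,  1.072]), array([ 0.476, -0.087,  0.082]), array([ 0.474, -0.086,  0.085]), array([ 0.472, -0.085,  0.09 ]), array([ 0.47 , -0.082,  0.087]), array([ 0.468, -0.08 ,  0.089]), array([ 0.495, -0.306,  1.072]), array([ 0.466, -0.086,  0.078]), array([ 0.464, -0.085,  0.09 ]), array([ 0.462, -0.08 ,  0.088]), array([ 0.46 , -0.08 ,  0.089]), array([ 0.495, -0.306,  1.072]), array([ 0.458, -0.085,  0.074]), array([ 0.456, -0.085,  0.074]), array([ 0.495, -0.306,  1.072]), array([ 0.495, -0.306,  1.072])]
```

View pics/crop.png

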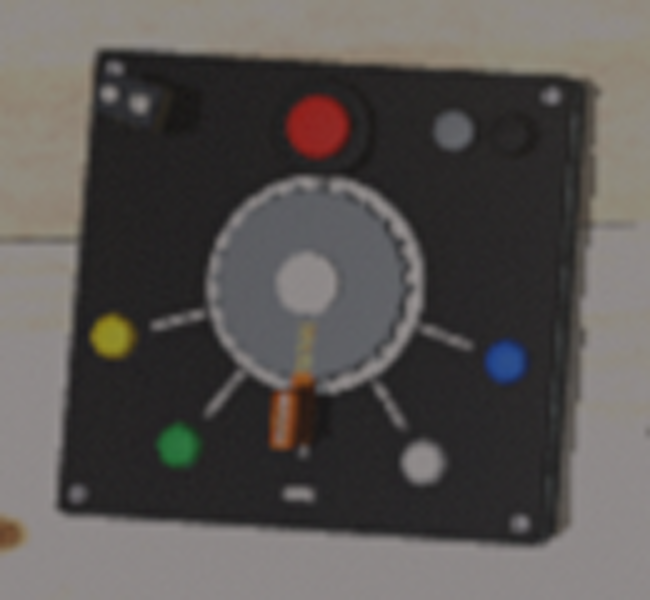

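View pics/scene0.png

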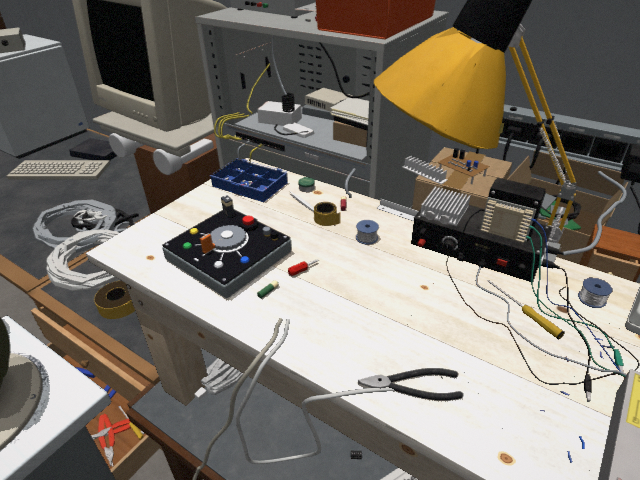

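Fitting the caps and button gives the axis at (0.521, -0.0877), box yaw of about -0.09, and green at selector angle -0.628. I'll shut the fingers and push the tab from its right side.

```bash
cat >> h.py <<'E'
AX=np.array([.521,-.0877]); YAW=-.09
def pose(s,off,tipz,r=.054):
    "finger centre `off` behind the tab (clockwise push) at selector angle s"
    th=np.pi+YAW+s; t=np.array([np.sin(th),-np.cos(th)])
    f=np.arctan2(*t); xy=AX+r*np.array([np.cos(th),np.sin(th)])-off*t
    from workcell import robot
    return [*xy,tipz+robot.tcp_to_tips],[np.sin(f/2),np.cos(f/2),0,0]
E
python3 - <<'E'
from h import *; from workcell import robot
print(robot.tcp_to_tips)
robot.grab(20)
robot.reach(*pose(0,34,.15) if 0 else pose(0,.034,.15))
p,q=pose(0,.034,.069); print(robot.movel(p,q,feed=.08,until_force=4))
st=robot.state(); f0=st["wrist_force"]; print(st["clock"],st["ee_pos"],st["finger_gap"])
for off in(.027,.022): robot.movel(*pose(0,off,.069),feed=.03); print(off,(robot.state()["wrist_force"]-f0).round(1))
for s in np.arange(-.06,-.31,-.06):
    robot.movel(*pose(s,.0195,.069),feed=.03); print(s.round(2),(robot.state()["wrist_force"]-f0).round(1))
print(robot.state()["clock"])
p,d=robot.grab_frame("top"); np.savez("top1.npz",p=p,d=d); cv2.imwrite("pics/crop1.png",cv2.resize(p[215:335,170:300],None,fx=4,fy=4)[:,:,::-1])
E
```

```text
0.008
False
4.5167 [ 0.46439086 -0.11679592  0.07738913] 0.000406783283210278
0.027 [ 0.2 -0.2  0.1]
0.022 [-0.5 -1.2 -0.2]
-0.06 [ 0.4 -1.2 -0.8]
-0.12 [ 0.3 -1.5  0.1]
-0.18 [-0.3 -1.7  0.2]
-0.24 [-0.3 -1.9  0.9]
-0.3 [ 0.3 -0.8  0.2]
6.625
```

View pics/crop1.png

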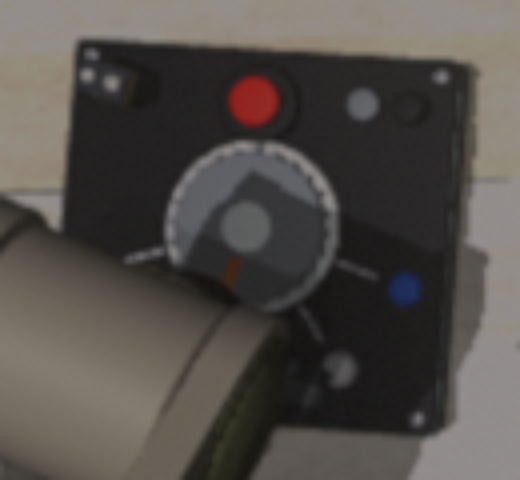

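The arm hides the tab, but the orange root at (232,270) shows the dial about half-way round, and the force is falling as the detent gives. I'll push on a little, back off and look.

Run:
```python
from h import *; from workcell import robot
for s in(-.34,-.38,-.42):
    robot.movel(*pose(s,.0195,.069),feed=.03); print(s,robot.state()["wrist_force"].round(1))
robot.movel(*pose(-.42,.035,.069),feed=.06)
robot.movel(*pose(-.42,.035,.15),feed=.15)
p,q=pose(0,.034,.2); robot.reach([.38,-.25,.2],q)
print(robot.state()["clock"])
p,d=robot.grab_frame("top"); cv2.imwrite("pics/crop2.png",cv2.resize(p[215:335,170:300],None,fx=4,fy=4)[:,:,::-1])
```

```text
-0.34 [ 0.5 -0.  -0.1]
-0.38 [0.4 0.9 0.2]
-0.42 [-0.5 -0.1  1. ]
9.3167
```

View pics/crop2.png

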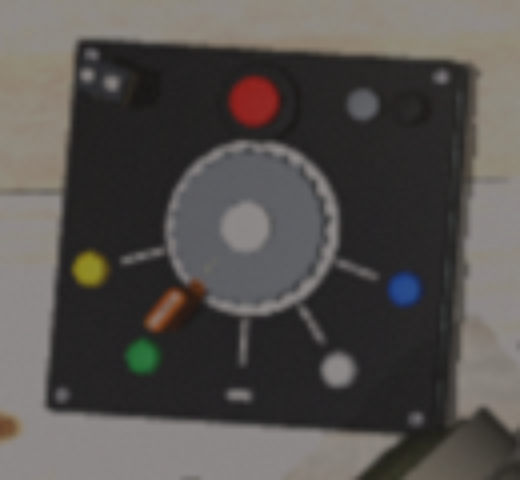

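The tab at (175,305) now points at the green cap at (142,356), in its detent. Next is the button.

Run:
```python
from h import *; from workcell import robot
q=pose(0,0,0)[1]; b=AX+.064*np.array([np.cos(YAW),np.sin(YAW)]); t=robot.tcp_to_tips
robot.reach([*b,.15+t],q); robot.movel([*b,.075+t],q,feed=.1)
z=.075; f0=robot.state()["wrist_force"][2]
while z>.054:
    z-=.001; robot.movel([*b,z+t],feed=.02); s=robot.state(); f=s["wrist_force"][2]-f0; print(round(z,3),round(s["ee_pos"][2]-t,4),round(f,1))
    if f>12: break
robot.wait(.4); print(robot.state()["wrist_force"][2]-f0)
robot.movel([*b,.15+t],feed=.08); robot.reach([.38,-.25,.2],q); robot.wait(.3)
print(robot.state()["clock"])
p,d=robot.grab_frame("top"); cv2.imwrite("pics/crop3.png",cv2.resize(p[215:335,170:300],None,fx=4,fy=4)[:,:,::-1])
```

```text
0.074 0.0744 0.7
0.073 0.073 0.8
0.072 0.0719 0.5
0.071 0.0709 0.8
0.07 0.0699 0.7
0.069 0.0689 0.5
0.068 0.0679 0.4
0.067 0.0671 1.7
0.066 0.0661 2.5
0.065 0.0651 3.7
0.064 0.064 3.1
0.063 0.063 5.1
0.062 0.062 4.3
0.061 0.0611 4.4
0.06 0.0609 11.9
0.059 0.0608 19.4
19.5515370774654
18.2917
```

View pics/crop3.png

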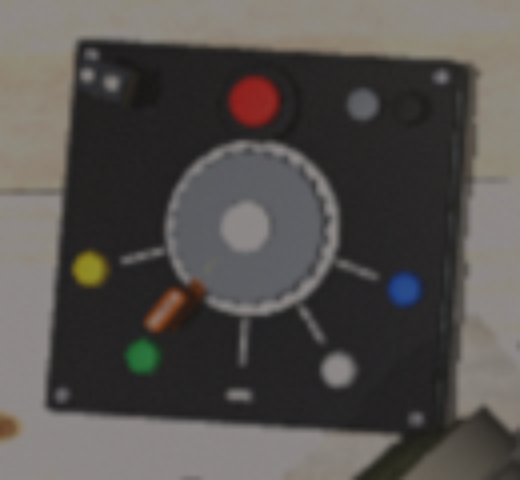

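The button bottomed at 61 mm (about 6 mm of travel) and was released. The tab is still at green, the battery hasn't moved, and the arm is clear.

```bash
python3 -c "
from workcell import robot
print(robot.finish_job())"
```

```text
the job is handed in; nothing more can be done
None
```

I pushed the selector one click to the green marker, pressed the red button right down, let it up again and handed the job in with the arm clear; the hand-in returned no verdict.

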